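Set up the bead spinner on the haberdashery stall

TASK

Get the bead spinner ready: take the spool of thread that is parked on its pad and put it into the yellow basket, then set the wooden bowl on the spinner so that both pegs come up through the holes in its lugs, lowering it gently until it sits fully home, and let go. Only then swing the spinner's lever all the way over to its far side. Keep the bowl upright and leave the cone of thread and the button jar standing where they are.

Things in the scene. Friction and masses are not known exactly. Their poses are not given: they have to be found in the camera images.
- seat (a point): Centre of the top of the round black pad (88 mm across, 4 high) on the bead spinner, a fixed white housing 190 (x) x 260 (y) x 50 mm; 54 above the table. Axes: z up, x from the housing's front (robot side) to its back. Two 9 mm steel pegs stand at x = +60 and -60 from here, 18 mm above the pad, the last 6 tapering to 4 wide. The housing's centre is 45 mm to -y.
- bowl_grip (a point): Centre of the upright bar grip of the loose wooden bowl (about 0.3 kg): the bar is 50 mm long along the bowl's x, 14 wide along y, 32 tall, on a 14 mm post in the middle of the bowl, above the rim; the point is 82 mm above the bowl's underside. z up.
- bowl_foot (a point): Centre of the bowl's underside, axes as bowl_grip. Rim 100 mm wide and 45 high, top of the bar at 98. Two lugs, 8 thick, stick out at the foot along +x and -x to 76 from the centre, each with a 14 mm through hole 60 from the centre, for the pegs; it fits either way round (half a turn). Seated, this point coincides with point seat. Starts on the table.
- spool_center (a point): Centre, half-way up, of the parked spool: a plain cylinder, blue thread flush between white end discs, 32 mm in diameter, 60 tall, about 60 g, loose, upright on the spinner's pad at the start. Its axis is z.
- basket_free (a point): On the inner floor (4 mm above the table) of the fixed yellow slatted basket, in the middle of its free part. Basket: 210 (x) x 150 (y) x 60 mm outside, walls 4; its centre is 40 mm to -x of this point. Two small loose spools, 24 wide and 40 tall, stand near its -x end, about 110 from this point. z up.
- lever (a joint): Angle of the spinner's toggle lever, rad: 0 to 0.15 at the start (leaning to the front, -x of the housing), 1.0 fully over to the back (+x of the housing). It turns in the housing's x-z plane, stays where it is left (light friction), and may be pushed with shut fingers.
- lever_tip (a point): Centre of the 26 mm black ball at the end of the lever, 65 mm from the lever's pivot (which is 72 mm above the table), on top of the housing about 137 mm to the -y side of point seat.
- cone: Bystander, to be left alone: grey cone of thread, 68 wide, 100 tall (mm). Origin at the centre of its underside.
- button_jar: Bystander, to be left alone: clear lidded button jar, 60 wide, 75 tall (mm). Origin at the centre of its underside.

How it is judged (in metres and radians):
On the way, in this order (a step that is already met when the one before it is completed fails the run):
1. the spool lies or stands in the basket, released (x of spool_center in the frame of basket_free between -0.125 and 0.06 m and y of spool_center in the frame of basket_free between -0.07 and 0.07 m and z of spool_center in the frame of basket_free between 0 and 0.05 m and contact force between spool and the fingers below 0.05 N), for 0.2 s.
2. the bowl sits fully home on both pegs, released (horizontal distance between bowl_foot and seat below 0.006 m and z of bowl_foot in the frame of seat below 0.004 m and angle between the x axis of bowl_foot and the x axis of seat, either way round below 0.12 rad and angle between bowl_foot's own z axis and vertical below 0.05 rad and contact force between bowl and the fingers below 0.05 N), for 0.2 s.
3. the lever is swung over (value of joint lever above 0.85 rad), for 0.2 s.
At the end, for the whole second after the job is handed in: Spool in the basket (centre within the walls, under 50 mm above the floor); bowl on the pad with both pegs through its lugs (6 mm of centre, 4 mm of depth, 0.05 rad of level, lugs within 0.12 rad of the peg line); lever beyond 0.85 rad; bowl and spool released, at rest (all of step 1 and all of step 2 and value of joint lever above 0.85 rad and linear speed of bowl below 0.02 m/s and linear speed of spool below 0.03 m/s); the robot touches nothing.
It fails at once if the bowl is tipped by more than 0.6 rad (angle between bowl_foot's own z axis and vertical above 0.6 rad).
It fails at once if the bowl is dropped onto the spinner (faster than 0.6 m/s within 30 mm of its seat) (distance between bowl_foot and seat below 0.03 m and linear speed of bowl above 0.6 m/s).
It fails at once if the thread cone or the button jar is shifted by more than 30 mm (distance of any of cone, button_jar from where it was at the start of the episode above 0.03 m).
It also fails if it takes over 70 s, if anything falls off the work surface, if the arm or the gripper's body presses on something with over 40 N, if the wrist force passes 120 N, or if a joint passes its speed limit or range.

ROBOT

A 6-joint arm with a two-finger parallel gripper is mounted at the origin on the work surface. World frame = base frame: x ahead of the robot, y to its left, z up, the work surface at z = 0. Lengths are in mm, angles in rad, forces in N, time in s.
With the tool pointing down it reaches from about 300 to 775 mm from the base axis. Payload 14.6 kg.
Tool frame: the origin (TCP) lies midway between the tips of the shut fingers; the grasp point (between the pads) lies 19 mm behind it (manip.hold_point_z is the distance from the TCP to the grasp point, in mm); z points along the fingers, y is the direction in which the jaws open and shut (so a half turn about z gives the same grasp; the last joint's range is limited). The gripper opens to 94 mm and grips with 3 to 60 N. Pads are 16 mm wide; open, the fingers measure 119 mm over their backs; the gripper's body (75 mm by 177 mm) begins 78 mm behind the grasp point.
Start: joints at [1.077, 0.3, 1.521, -0, 1.321, -0.067], TCP at [227.674, 500.653, 205.446] pointing down, gripper open.
Joint ranges: [-3.03, 3.03], [-0.79, 2.21], [0.23, 2.52], [-1.04, 4.18], [0, 3.07], [-2.55, 2.55]. Speed limits (rad/s): [2.22, 2.22, 2.57, 3.14, 3.14, 3.14].

INTERFACE

Orientations are given as [roll, pitch, yaw] about the fixed x, y, z axes, in that order (R = Rz(yaw) Ry(pitch) Rx(roll)).
In Python, from cell import manip gives the robot as it stands.
- The arm moves only by the shell command python3 -m crank 'ROWS' [OPENING] [FORCE]. ROWS is JSON, a list of rows, each an object with "offset": the shift along the world's x, y, z in m, a list of three; "spin": the turn about the world's z in degrees. In form: [{"offset": [dx, dy, dz], "spin": spin}, ...]. A call has exactly 8 rows; each row is the pose to reach, as a shift and turn from the pose measured when the call began; what a row does not reach only later rows make up. A row lasts 1/12 s, in which the tool goes at most 41.7 mm and 7.16 degrees, less where a joint would pass 70% of its speed; a pose out of reach is approached as far as the arm can. A call with a gripper value outside its range is refused whole. OPENING is the opening, from 0 (shut) to 1 (fully open), set as the call begins (- or left out, the last holds). The fingers move at their own pace and stop on an object; FORCE is the grip in N (left out, the last holds). Time passes only in rows, so rows that repeat a pose let the fingers close, or fill a call up. It gives the time, the measured TCP pose, the force and the opening at its end, in the units of the state.
- manip.read_state(): the state, without advancing time (a new reading comes with each control period).
- manip.camera(name): name is "side" or "top"; returns a dict with "pixels" (480x640x3 uint8, red, green, blue), "fx", "fy", "cx", "cy" (pixels), "k1" (the pictures are not rectified: a ray, as slopes to the right and down, at radius r is drawn at 1 + k1 r^2 times it, then the intrinsics apply), "extrinsics" (4x4, takes a point from world to camera coordinates). Camera axes: x right, y down, z forward; pixel columns grow to the right and rows downward; lengths in mm; the calibration is good to about 2 mm. A picture is of the moment at which its call begins. There is no depth.
- manip.sign_off(): hands the job in, once; it reports no verdict.
Trained networks look in a picture, given as the dict that the camera call returned (one of the last four; its "shot" number tells which), for a name from the list of things; names that differ only in an ending like _2 or _b are one class to them, and where a whole thing is asked for, a point or a joint stands for the part that bears it (a point fixed in the world has none). Each returns a list of dicts, best first, with "conf" (0 to 1); they miss things now and then, are a little off and sometimes report something else, mostly with a low value. They report only what shows in the picture. A call takes as long as a camera call.
- manip.search_frame(picture, name): "location" ([x, y, z] in mm, in world coordinates, good to about 4 mm: the middle of the surface that is visible of it).
- manip.masks_of(picture, name): "mask" (480x640 bool, what is visible of it).
The state is a dict: "clock": time; "joints": joint angles; "qd": joint speeds; "effort": joint torques, N m; "eef_pos": TCP position; "eef_rot": TCP orientation; "wrist_force": force on the tool from outside, world axes, zero at the start; "moment": the same for the moment, N m; "finger_gap": finger opening in mm.
Only numpy, scipy, OpenCV 4.12 (cv2) and the standard library are available. Lean on these libraries where they do the work, as an engineer would, in place of code of your own. Each camera call takes 0.05 s, during which the arm holds its last target. There are 200 camera calls.

## Working session

There is one attempt and no reset: what is moved stays moved. The work goes in short steps, Python scripts to look and compute and a shell command to move; the robot and the scene stay as the last step left them, time stands still between calls to the robot, and variables do not carry over. Pictures are saved under pics/ and viewed, about 8 in all and at most 12, crops included, and the job is handed in when it is done.

```bash
mkdir -p pics; ls
cat > h.py <<'E'
import numpy as np, cv2
from cell import manip
def ray(p,u,v):
    x,y=(u-p["cx"])/p["fx"],(v-p["cy"])/p["fy"]
    K=np.array([[p["fx"],0,p["cx"]],[0,p["fy"],p["cy"]],[0,0,1.]])
    a=cv2.undistortPoints(np.array([[[u,v]]],float),K,np.array([p["k1"],0,0,0,0.]))[0,0]
    E=np.array(p["extrinsics"]);R,t=E[:3,:3],E[:3,3]
    return -R.T@t, R.T@np.array([a[0],a[1],1])
def at_z(p,u,v,z):
    o,d=ray(p,u,v); return o+d*(z-o[2])/d[2]
def proj(p,X):
    E=np.array(p["extrinsics"]);c=E[:3,:3]@np.array(X,float)+E[:3,3]
    a=c[:2]/c[2];s=1+p["k1"]*(a@a)
    return np.array([p["cx"]+p["fx"]*a[0]*s,p["cy"]+p["fy"]*a[1]*s])
def save(p,n): cv2.imwrite(f"pics/{n}.png",p["pixels"][:,:,::-1])
E
python3 - <<'E'
from h import *
for n in("top","side"):
    p=manip.camera(n);save(p,n+"0")
    E=np.array(p["extrinsics"]);print(n,(-E[:3,:3].T@E[:3,3]).round())
    for k in["seat","bowl_grip","bowl_foot","spool_center","basket_free","lever_tip","lever","cone","button_jar"]:
        try:print(k,[(np.round(d["location"]).tolist(),round(d["conf"],2)) for d in manip.search_frame(p,k)[:3]])
        except Exception as e:print(k,e)
print(manip.read_state())
E
```

```text
pics
top [ 402.  -11. 1198.]
seat [([551.0, -16.0, 48.0], 0.62)]
bowl_grip [([474.0, 303.0, 13.0], 0.57)]
bowl_foot [([476.0, 302.0, 12.0], 0.93)]
spool_center [([553.0, 28.0, 111.0], 0.58)]
basket_free [([510.0, -313.0, 3.0], 0.6)]
lever_tip [([542.0, -99.0, 138.0], 0.7)]
lever [([543.0, -100.0, 140.0], 0.76)]
cone [([708.0, 263.0, 45.0], 0.98)]
button_jar [([731.0, -289.0, 72.0], 0.59)]
side [ 340. -463.  759.]
seat [([540.0, -44.0, 51.0], 0.73), ([472.0, 300.0, 29.0], 0.2)]
bowl_grip [([471.0, 302.0, 30.0], 0.59)]
bowl_foot []
spool_center [([551.0, 22.0, 97.0], 0.71)]
basket_free [([525.0, -286.0, -2.0], 0.63)]
lever_tip [([546.0, -106.0, 139.0], 0.56)]
lever [([546.0, -105.0, 135.0], 0.52), ([523.0, -286.0, 1.0], 0.21)]
cone [([714.0, 256.0, 36.0], 0.57)]
button_jar [([726.0, -302.0, 64.0], 0.97), ([470.0, 298.0, 30.0], 0.62), ([546.0, -102.0, 135.0], 0.42)]
{'clock': 1.0, 'joints': array([ 1.07738072e+00,  2.99878108e-01,  1.52102776e+00, -2.26168723e-05,
        1.32068233e+00, -6.65946352e-02]), 'qd': array([ 6.83433628e-04,  3.06262123e-04,  3.38368791e-04,  6.16894311e-07,
       -7.77340659e-04, -1.81248453e-03]), 'effort': array([ 2.68813828e-04, -5.31652343e+01, -3.52926922e+01,  7.07508484e-02,
        2.11488601e-02,  4.86713952e-05]), 'eef_pos': array([227.68594083, 500.64029748, 205.44583913]), 'eef_rot': array([3.14158967e+00, 2.21606825e-05, 2.71477728e+00]), 'wrist_force': array([ 0.35621468, -0.34549655, -0.29929228]), 'moment': array([ 0.01785309,  0.0212318 , -0.02718293]), 'finger_gap': 94.03869551637916}
```

View pics/top0.png

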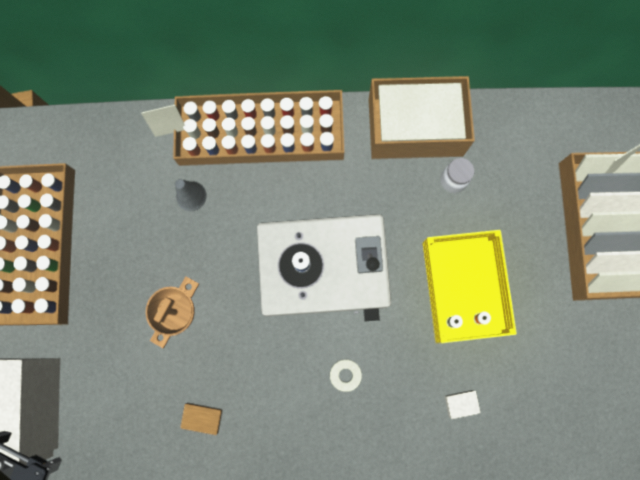

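View pics/side0.png

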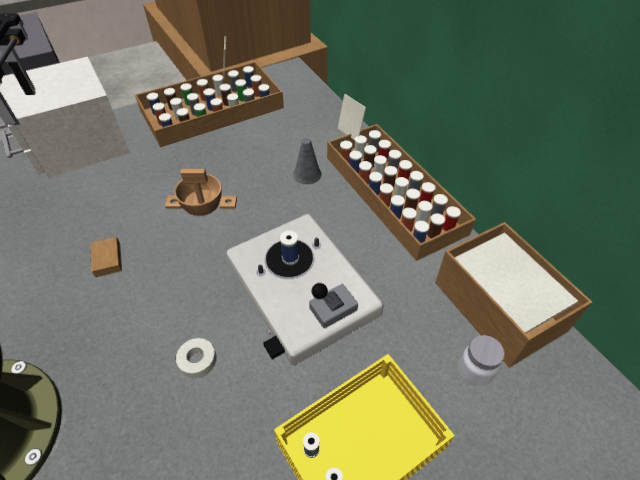

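The top view has +x up and +y left. The spool is at (300,260), the pegs at (298,235) and (303,296), and the lever ball at (372,264). The bowl is at (170,310) with its lugs at (190,285) and (158,338), and the basket's free part is around (468,270). I'll enlarge it for precise pixels.

Run:
```python
from h import *
p=manip.camera("top");im=p["pixels"][:,:,::-1]
a=cv2.resize(im[210:320,250:340],None,fx=5,fy=5,interpolation=cv2.INTER_CUBIC)
b=cv2.resize(im[270:355,140:210],None,fx=5,fy=5,interpolation=cv2.INTER_CUBIC)
c=np.zeros((550,800,3),np.uint8);c[:550,:450]=a;c[:425,450:800]=b
cv2.imwrite("pics/z0.png",c)
g=im.max(2).astype(int)
def dark(x0,x1,y0,y1,th):
    m=(g[y0:y1,x0:x1]<th).astype(np.uint8);n,l,s,ct=cv2.connectedComponentsWithStats(m)
    for i in range(1,n):
        if s[i,4]>5: print("dark",ct[i]+[x0,y0],s[i])
dark(255,350,225,305,110)
for k in["bowl_grip","spool_center","lever_tip","basket_free"]:
    for d in manip.masks_of(p,k)[:2]:
        v,u=np.nonzero(d["mask"]);print(k,d["conf"],u.mean(),v.mean(),u.min(),u.max(),v.min(),v.max(),len(u))
m=(im[:,:,2]>200)&(im[:,:,0]<70)&(im[:,:,1]>180)
c=cv2.minAreaRect(np.argwhere(m)[:,::-1].astype(np.float32));print("yellow",c)
for X in ([550,20,54],[550,20,114]):print(proj(p,X))
```

```text
dark [298.46153846 235.15384615] [42  8  4  5 13]
dark [300.36773634 266.11448395] [  24   19   43   43 1153]
dark [300.28571429 260.        ] [44 34  3  3  7]
dark [302.5 294.5] [46 68  4  4 10]
bowl_grip 0.85 170.69856244384547 310.4811320754717 145 198 277 346 2226
bowl_grip 0.64 468.14414414414415 285.16351968406764 423 515 230 341 8103
spool_center 0.64 300.7638376383764 261.77121771217713 292 309 252 271 271
spool_center 0.58 372.61077844311376 262.80838323353294 367 379 254 270 167
lever_tip 0.72 371.7256097560976 262.3475609756098 366 378 253 270 164
basket_free 0.92 468.18648218440063 284.8862495408351 423 514 230 342 8167
yellow ((470.7091064453125, 285.6031494140625), (105.88568115234375, 75.40473937988281), 82.56858825683594)
[308.97762383 267.14444082]
[308.00876018 263.11796788]
```

View pics/z0.png

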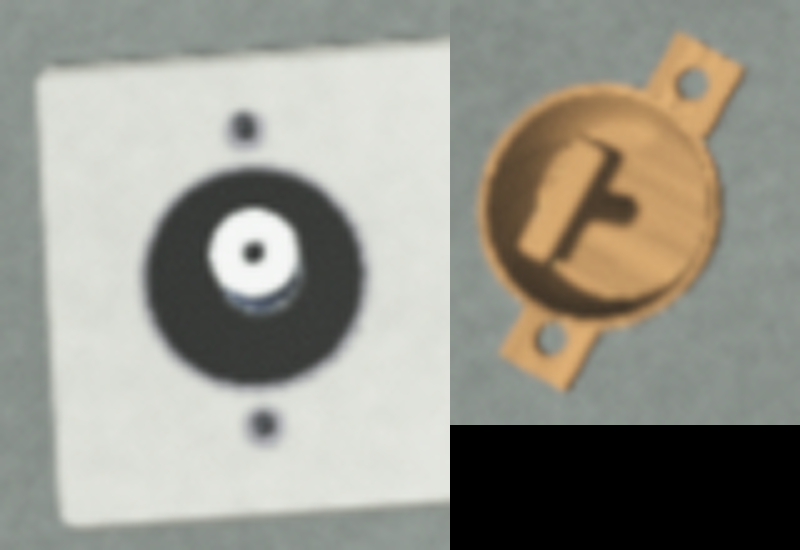

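Run:
```python
from h import *
p=manip.camera("top");s=manip.camera("side")
P=lambda n,u,v,z:print(n,at_z(p,u,v,z).round(1))
a=at_z(p,298.6,235.2,66);b=at_z(p,302.2,294.6,66);print("pegs",a,b,(a+b)/2,np.linalg.norm(a-b),np.degrees(np.arctan2(*(a-b)[1::-1])))
P("pad",300.6,264.6,54);P("spooltop",300.4,260,114)
a=at_z(p,188,286.2,5);b=at_z(p,159.8,337.2,5);print("holes",a,b,(a+b)/2,np.linalg.norm(a-b),np.degrees(np.arctan2(*(a-b)[1::-1])))
P("rim",169.6,310.8,45);P("bar",163.2,309.6,98)
P("ball",372,264,135)
for q in[(427,237),(500,231),(515,335),(441,342)]:P("basket",*q,60)
P("ycent",470.7,285.6,40)
```

```text
pegs [613.33311526  38.77042805  66.        ] [494.53692804  34.36871504  66.        ] [553.93502165  36.56957155  66.        ] 118.87770680403378 2.1219894680299607
pad [555.6  36.6  54. ]
spooltop [556.4  34.3 114. ]
holes [523.44355366 275.56489795   5.        ] [418.88014126 334.24162101   5.        ] [471.16184746 304.90325948   5.        ] 119.90189756739353 -29.299363529714885
rim [470.6 303.2  45. ]
bar [470.1 301.3  98. ]
ball [541.9 -99.4 135. ]
basket [ 602.8 -218.3   60. ]
basket [ 610.6 -367.2   60. ]
basket [ 402.4 -380.8   60. ]
basket [ 394.2 -233.7   60. ]
ycent [ 504.2 -304.5   40. ]
```

```bash
python3 -m crank '[{"offset":[0.02,-0.03,0.01],"spin":3},{"offset":[0.04,-0.06,0.02],"spin":6},{"offset":[0.062,-0.09,0.03],"spin":9},{"offset":[0.085,-0.12,0.035],"spin":12},{"offset":[0.107,-0.152,0.035],"spin":15},{"offset":[0.13,-0.184,0.035],"spin":18},{"offset":[0.152,-0.216,0.035],"spin":22},{"offset":[0.175,-0.248,0.035],"spin":26}]' 0.7 15
python3 -m crank '[{"offset":[0.02,-0.028,0],"spin":0},{"offset":[0.042,-0.06,0],"spin":0},{"offset":[0.064,-0.092,0],"spin":0},{"offset":[0.086,-0.124,0],"spin":0},{"offset":[0.108,-0.156,0],"spin":0},{"offset":[0.13,-0.185,0],"spin":0},{"offset":[0.143,-0.205,-0.01],"spin":0},{"offset":[0.153,-0.217,-0.02],"spin":0}]'
python3 - <<'E'
from h import *
s=manip.read_state();print(s["eef_pos"],np.degrees(s["eef_rot"]))
E
```

```text
clock: 2.02
eef_pos: [403.3, 250.9, 240.7]
eef_rot: [3.141, 0.0, -3.111]
wrist_force: [-0.2, 0.4, -0.5]
finger_gap: 65.7
clock: 2.68
eef_pos: [557.5, 31.5, 220.6]
eef_rot: [3.142, 0.001, -3.113]
wrist_force: [0.5, 0.0, -0.4]
finger_gap: 65.7
[557.49555068  31.45443885 220.56320992] [ 1.79999477e+02  7.87943911e-02 -1.78368656e+02]
```

```bash
python3 -m crank '[{"offset":[-0.001,0.002,-0.02],"spin":0},{"offset":[-0.001,0.003,-0.04],"spin":0},{"offset":[-0.001,0.003,-0.06],"spin":0},{"offset":[-0.001,0.003,-0.08],"spin":0},{"offset":[-0.001,0.003,-0.1],"spin":0},{"offset":[-0.001,0.003,-0.12],"spin":0},{"offset":[-0.001,0.003,-0.135],"spin":0},{"offset":[-0.001,0.003,-0.143],"spin":0}]'
python3 -m crank '[{"offset":[0,0,0],"spin":0},{"offset":[0,0,0],"spin":0},{"offset":[0,0,0],"spin":0},{"offset":[0,0,0],"spin":0},{"offset":[0,0,0],"spin":0},{"offset":[0,0,0],"spin":0},{"offset":[0,0,0],"spin":0},{"offset":[0,0,0],"spin":0}]' 0 15
python3 -m crank '[{"offset":[0,0,0.01],"spin":0},{"offset":[0,0,0.03],"spin":0},{"offset":[0,0,0.055],"spin":0},{"offset":[0,0,0.08],"spin":0},{"offset":[0,0,0.105],"spin":0},{"offset":[0,0,0.13],"spin":0},{"offset":[0,0,0.15],"spin":0},{"offset":[0,0,0.16],"spin":0}]'
```

```text
clock: 3.35
eef_pos: [555.7, 34.4, 75.6]
eef_rot: [3.142, -0.001, -3.113]
wrist_force: [0.1, 0.0, 0.2]
finger_gap: 65.8
clock: 4.02
eef_pos: [556.1, 34.4, 76.3]
eef_rot: [3.142, 0.0, -3.113]
wrist_force: [-0.9, -0.1, 5.5]
finger_gap: 31.6
clock: 4.68
eef_pos: [556.5, 34.5, 239.6]
eef_rot: [-3.142, 0.004, -3.113]
wrist_force: [0.1, -0.2, -1.4]
finger_gap: 31.9
```

```bash
python3 -m crank '[{"offset":[0,-0.01,0],"spin":0},{"offset":[0,-0.03,0],"spin":0},{"offset":[-0.002,-0.055,0],"spin":0},{"offset":[-0.003,-0.085,0],"spin":0},{"offset":[-0.005,-0.115,0],"spin":0},{"offset":[-0.006,-0.145,0],"spin":0},{"offset":[-0.007,-0.175,0],"spin":0},{"offset":[-0.008,-0.205,0],"spin":0}]'
python3 -m crank '[{"offset":[0,-0.03,0],"spin":0},{"offset":[-0.001,-0.06,0],"spin":0},{"offset":[-0.002,-0.085,0],"spin":0},{"offset":[-0.003,-0.105,0],"spin":0},{"offset":[-0.004,-0.118,-0.005],"spin":0},{"offset":[-0.005,-0.124,-0.02],"spin":0},{"offset":[-0.005,-0.126,-0.04],"spin":0},{"offset":[-0.005,-0.126,-0.06],"spin":0}]'
python3 - <<'E'
from h import *
p=manip.camera("side");save(p,"s1")
E
```

```text
clock: 5.35
eef_pos: [547.6, -172.6, 238.3]
eef_rot: [3.141, 0.002, -3.113]
wrist_force: [0.7, -0.4, -2.6]
finger_gap: 31.8
clock: 6.02
eef_pos: [542.0, -299.1, 176.4]
eef_rot: [3.141, 0.001, -3.114]
wrist_force: [0.2, 0.4, -1.4]
finger_gap: 31.6
```

View pics/s1.png

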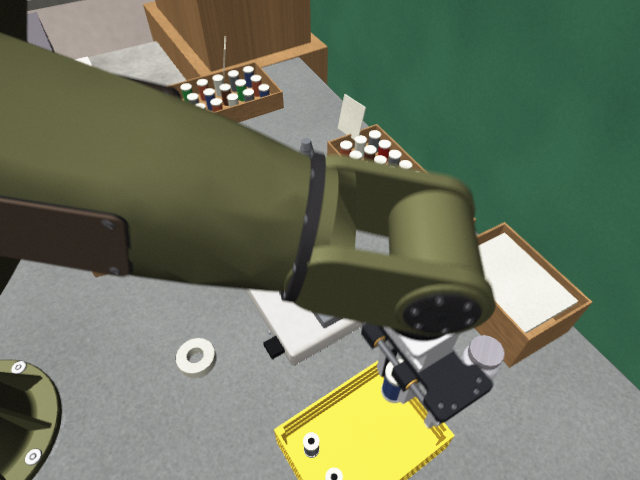

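The spool is held at (393,382) over the basket's free part. I'll lower it now.

```bash
python3 -m crank '[{"offset":[0,0,-0.02],"spin":0},{"offset":[0,0,-0.045],"spin":0},{"offset":[0,0,-0.07],"spin":0},{"offset":[0,0,-0.095],"spin":0},{"offset":[0,0,-0.115],"spin":0},{"offset":[0,0,-0.13],"spin":0},{"offset":[0,0,-0.141],"spin":0},{"offset":[0,0,-0.148],"spin":0}]'
python3 -m crank '[{"offset":[0,0,0],"spin":0},{"offset":[0,0,0],"spin":0},{"offset":[0,0,0],"spin":0},{"offset":[0,0,0],"spin":0},{"offset":[0,0,0],"spin":0},{"offset":[0,0,0],"spin":0},{"offset":[0,0,0],"spin":0},{"offset":[0,0,0],"spin":0}]' 0.7
python3 -m crank '[{"offset":[0,0,0.01],"spin":0},{"offset":[0,0,0.035],"spin":0},{"offset":[0,0,0.07],"spin":0},{"offset":[0,0,0.105],"spin":0},{"offset":[0,0,0.14],"spin":0},{"offset":[0,0,0.175],"spin":0},{"offset":[0,0,0.2],"spin":0},{"offset":[0,0,0.22],"spin":0}]'
```

```text
clock: 6.73
eef_pos: [540.7, -297.5, 23.4]
eef_rot: [3.136, -0.004, -3.114]
wrist_force: [-2.5, 9.0, 22.0]
finger_gap: 32.0
clock: 7.4
eef_pos: [540.7, -297.6, 23.5]
eef_rot: [3.136, -0.004, -3.114]
wrist_force: [-0.2, 0.3, -0.6]
finger_gap: 66.4
clock: 8.07
eef_pos: [540.9, -297.6, 247.4]
eef_rot: [3.138, -0.001, -3.113]
wrist_force: [-0.5, -0.6, 0.3]
finger_gap: 66.1
```

```bash
python3 -m crank '[{"offset":[-0.002,0.015,0],"spin":-2},{"offset":[-0.005,0.04,0],"spin":-4},{"offset":[-0.009,0.075,0],"spin":-6},{"offset":[-0.013,0.11,0],"spin":-8},{"offset":[-0.018,0.147,0],"spin":-10},{"offset":[-0.022,0.184,0],"spin":-12},{"offset":[-0.026,0.221,0],"spin":-14},{"offset":[-0.03,0.258,0],"spin":-16}]'
python3 -m crank '[{"offset":[-0.005,0.037,0],"spin":-2},{"offset":[-0.01,0.074,0],"spin":-4},{"offset":[-0.014,0.111,0],"spin":-6},{"offset":[-0.018,0.148,0],"spin":-8},{"offset":[-0.022,0.185,0],"spin":-10},{"offset":[-0.026,0.215,0],"spin":-12},{"offset":[-0.029,0.24,0],"spin":-14},{"offset":[-0.032,0.26,0],"spin":-15}]'
python3 - <<'E'
from h import *
p=manip.camera("top")
print(manip.read_state()["eef_pos"])
print([(d["location"],d["conf"]) for d in manip.search_frame(p,"spool_center")])
cv2.imwrite("pics/t2.png",cv2.resize(p["pixels"][200:360,230:530,::-1],None,fx=2.6,fy=2.6,interpolation=cv2.INTER_CUBIC))
E
```

```text
clock: 8.73
eef_pos: [510.2, -38.0, 248.3]
eef_rot: [3.138, -0.0, 2.888]
wrist_force: [1.4, 0.0, -0.3]
finger_gap: 65.8
clock: 9.4
eef_pos: [477.5, 224.0, 249.2]
eef_rot: [3.137, 0.0, 2.626]
wrist_force: [0.4, -0.9, -0.3]
finger_gap: 65.8
[477.05516227 226.08927734 249.06707674]
[([537.5, -297.3, 60.7], 0.87)]
```

View pics/t2.png

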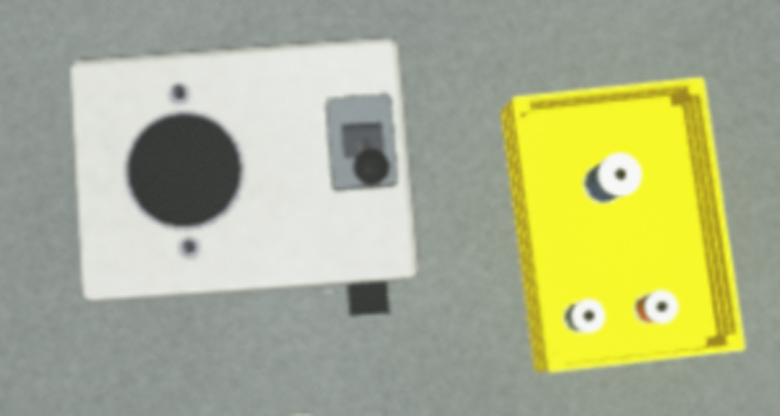

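The spool stands in the basket at (612,178), and the pad is clear at (184,170). Bowl next.

```bash
python3 -m crank '[{"offset":[-0.002,0.02,-0.01],"spin":0},{"offset":[-0.005,0.045,-0.025],"spin":0},{"offset":[-0.006,0.065,-0.045],"spin":0},{"offset":[-0.0065,0.075,-0.065],"spin":0},{"offset":[-0.0065,0.077,-0.085],"spin":0},{"offset":[-0.0065,0.077,-0.1],"spin":0},{"offset":[-0.0065,0.077,-0.11],"spin":0},{"offset":[-0.0065,0.077,-0.115],"spin":0}]'
python3 - <<'E'
from h import *
p=manip.camera("top");s=manip.camera("side");print(manip.read_state()["eef_pos"])
g=p["pixels"].max(2).astype(int)
m=(g[225:305,255:350]<110).astype(np.uint8);n,l,st,ct=cv2.connectedComponentsWithStats(m)
for i in range(1,n):
    if st[i,4]>5:
        c=ct[i]+[255,225];print(c,st[i,4],at_z(p,*c,54),at_z(p,*c,66))
cv2.imwrite("pics/s2.png",cv2.resize(s["pixels"][120:240,130:270,::-1],None,fx=5,fy=5))
E
```

```text
clock: 10.17
eef_pos: [470.9, 300.4, 133.2]
eef_rot: [3.138, -0.001, 2.629]
wrist_force: [0.2, -0.4, 0.4]
finger_gap: 65.8
[471.09941112 300.68217327 134.02294927]
[298.88888889 235.33333333] 9 [615.27844742  38.72373952  54.        ] [613.04433668  38.19900096  66.        ]
[300.39248434 264.99582463] 1437 [554.84021729  37.06937541  54.        ] [553.24034448  36.56199773  66.        ]
[302.33333333 294.44444444] 9 [495.81545351  34.58080366  54.        ] [494.83498572  34.09954101  66.        ]
```

View pics/s2.png

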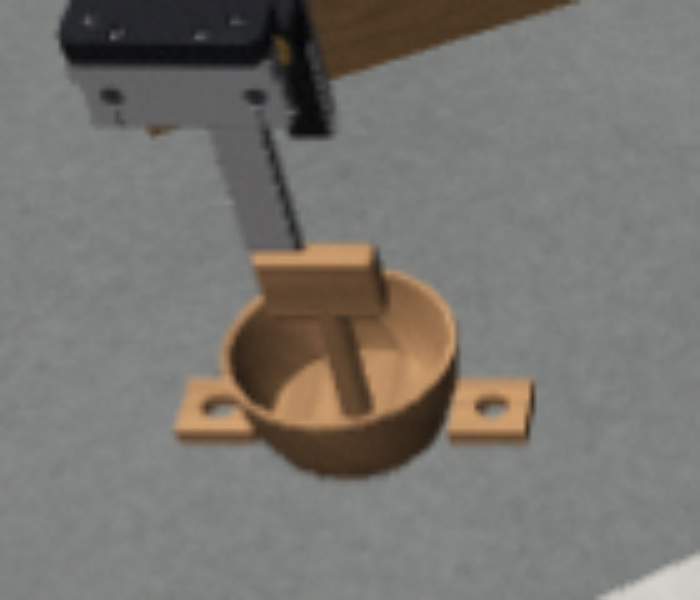

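Run:
```python
from h import *
s=manip.camera("side")
q=lambda X:((proj(s,X)-[130,120])*5).round()
t=manip.read_state()["eef_pos"];j=np.array([.49,.87,0])
print("tcp",q(t),"near",q(t-36*j),"far",q(t+36*j),"near up60",q(t-36*j+[0,0,60]))
d=np.array([.872,-.489,0])
for c in((471,304,98),(471,301,98)):
  c=np.array(c,float);print(q(c-25*d),q(c+25*d),"holes",q([523.4,275.6,5]),q([418.9,334.2,5]))
```

```text
tcp [294. 180.] near [278. 241.] far [309. 122.] near up60 [242. 118.]
[248. 245.] [371. 245.] holes [490. 402.] [217. 402.]
[251. 249.] [374. 249.] holes [490. 402.] [217. 402.]
```

```bash
python3 -m crank '[{"offset":[0,0.0015,-0.01],"spin":0},{"offset":[0,0.0015,-0.022],"spin":0},{"offset":[0,0.0015,-0.034],"spin":0},{"offset":[0,0.0015,-0.046],"spin":0},{"offset":[0,0.0015,-0.056],"spin":0},{"offset":[0,0.0015,-0.064],"spin":0},{"offset":[0,0.0015,-0.069],"spin":0},{"offset":[0,0.0015,-0.071],"spin":0}]'
python3 -m crank '[{"offset":[0,0,0],"spin":0},{"offset":[0,0,0],"spin":0},{"offset":[0,0,0],"spin":0},{"offset":[0,0,0],"spin":0},{"offset":[0,0,0],"spin":0},{"offset":[0,0,0],"spin":0},{"offset":[0,0,0],"spin":0},{"offset":[0,0,0],"spin":0}]' 0 20
python3 -m crank '[{"offset":[0,0,0.005],"spin":0},{"offset":[0,0,0.015],"spin":0},{"offset":[0,0,0.035],"spin":0},{"offset":[0,0,0.055],"spin":0},{"offset":[0,0,0.075],"spin":0},{"offset":[0,0,0.095],"spin":0},{"offset":[0,0,0.11],"spin":0},{"offset":[0,0,0.12],"spin":0}]'
```

```text
clock: 10.98
eef_pos: [471.1, 302.3, 62.7]
eef_rot: [3.138, -0.0, 2.629]
wrist_force: [-0.8, 0.6, -0.6]
finger_gap: 65.7
clock: 11.65
eef_pos: [471.1, 302.3, 62.8]
eef_rot: [3.138, -0.0, 2.629]
wrist_force: [1.2, 2.4, 1.1]
finger_gap: 15.9
clock: 12.32
eef_pos: [471.3, 302.4, 185.2]
eef_rot: [3.136, 0.001, 2.629]
wrist_force: [-0.3, -0.7, -3.6]
finger_gap: 13.9
```

```bash
python3 -m crank '[{"offset":[0.004,-0.01,0.01],"spin":2},{"offset":[0.01,-0.03,0.015],"spin":5},{"offset":[0.018,-0.055,0.015],"spin":8},{"offset":[0.027,-0.085,0.015],"spin":12},{"offset":[0.036,-0.115,0.015],"spin":16},{"offset":[0.045,-0.145,0.015],"spin":19},{"offset":[0.053,-0.17,0.015],"spin":22},{"offset":[0.061,-0.195,0.015],"spin":25}]'
python3 -m crank '[{"offset":[0.006,-0.02,0],"spin":2},{"offset":[0.012,-0.04,-0.005],"spin":4},{"offset":[0.017,-0.055,-0.01],"spin":5},{"offset":[0.02,-0.065,-0.02],"spin":6},{"offset":[0.022,-0.07,-0.03],"spin":6.4},{"offset":[0.022,-0.0706,-0.04],"spin":6.4},{"offset":[0.022,-0.0706,-0.048],"spin":6.4},{"offset":[0.022,-0.0706,-0.052],"spin":6.4}]'
python3 - <<'E'
from h import *
t=manip.camera("top");s=manip.camera("side");st=manip.read_state();print(st["eef_pos"],np.degrees(st["eef_rot"]),st["wrist_force"])
a=cv2.resize(t["pixels"][220:310,255:345,::-1],None,fx=4.4,fy=4.4,interpolation=cv2.INTER_CUBIC)
b=cv2.resize(s["pixels"][200:290,240:330,::-1],None,fx=4.4,fy=4.4,interpolation=cv2.INTER_CUBIC)
cv2.imwrite("pics/z3.png",np.hstack([a,b]))
E
```

```text
clock: 12.98
eef_pos: [532.3, 105.9, 200.3]
eef_rot: [3.136, 0.0, 3.067]
wrist_force: [0.5, 0.8, -4.2]
finger_gap: 14.2
clock: 13.65
eef_pos: [553.6, 35.9, 146.9]
eef_rot: [3.136, -0.002, -3.104]
wrist_force: [-0.2, -0.2, -4.6]
finger_gap: 14.0
[553.86899432  35.97101381 147.56353107] [ 1.79666145e+02 -6.70412034e-02 -1.77827793e+02] [ 0.0476832   0.15723613 -3.09520987]
```

View pics/z3.png

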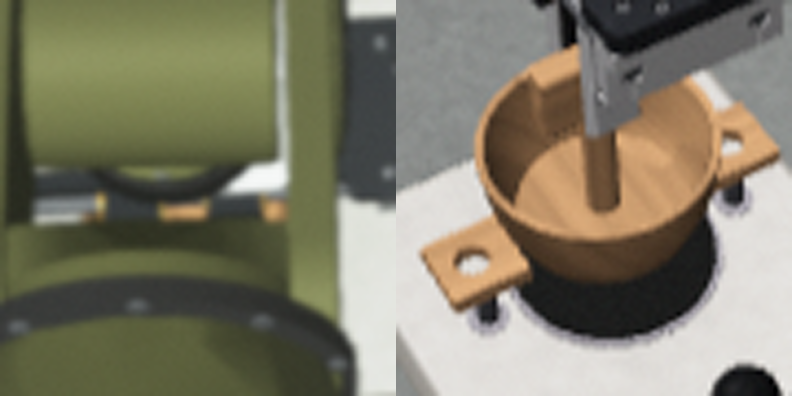

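Run:
```python
from h import *
s=manip.camera("side");st=manip.read_state();tcp=st["eef_pos"];print(tcp)
yaw=np.radians(2.2)
old=cv2.imread("pics/side0.png");new=s["pixels"][:,:,::-1].copy()
F=8
def tile(im,c,polys):
    x0,y0=int(c[0])-24,int(c[1])-18
    a=cv2.resize(im[y0:y0+36,x0:x0+48],None,fx=F,fy=F,interpolation=cv2.INTER_CUBIC)
    for P,col in polys:
        q=np.array([((proj(s,X)-[x0,y0]+.5)*F) for X in P]).round().astype(int)
        cv2.polylines(a,[q],True,col,1)
    return a
circ=lambda c,r,z:[[c[0]+r*np.cos(t),c[1]+r*np.sin(t),z] for t in np.linspace(0,6.28,30)]
rows=[]
ax=np.array([np.cos(yaw),np.sin(yaw)]);ab=ax
seat=np.array([554.5,36.7])
for sg in(-1,1):
    pg=seat+sg*60*ax;h=tcp[:2]+sg*60*ab;zb=tcp[2]-63
    rows.append(np.hstack([tile(old,proj(s,[*pg,61]),[(circ(pg,4.5,66),(0,0,255)),(circ(pg,2,72),(0,255,0)),(circ(pg,4.5,50),(255,0,0))]),
      tile(new,proj(s,[*h,zb+8]),[(circ(h,7,zb+8),(0,0,255)),(circ(h,7,zb),(255,0,0))])]))
cv2.imwrite("pics/z4.png",np.vstack(rows))
```

```text
[554.19853243  35.90353088 148.28398149]
```

View pics/z4.png

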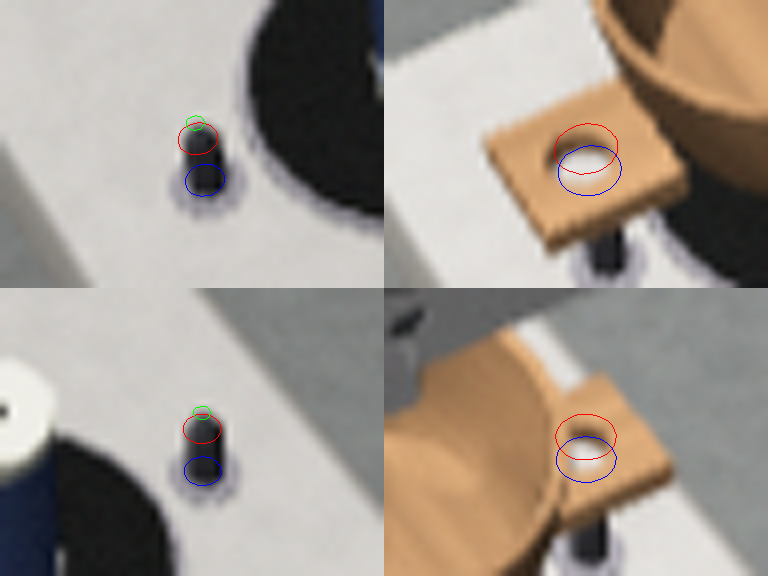

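```bash
cat > fit.py <<'E'
from h import *
from scipy.optimize import least_squares
F=8
s=manip.camera("side");tcp=manip.read_state()["eef_pos"]
old=cv2.imread("pics/side0.png");new=s["pixels"][:,:,::-1]
circ=lambda c,r,z:np.array([proj(s,[c[0]+r*np.cos(t),c[1]+r*np.sin(t),z]) for t in np.linspace(0,6.28,40)])
def comp(m,c):
    n,l,st,ct=cv2.connectedComponentsWithStats(m.astype(np.uint8));k=[i for i in range(1,n) if st[i,4]>150]
    i=min(k,key=lambda i:np.hypot(*(ct[i]-c)));return ct[i],st[i,4]
def up(im,c):
    o=np.array(c).astype(int)-[14,14]
    return o,cv2.resize(im[o[1]:o[1]+28,o[0]:o[0]+28],None,fx=F,fy=F,interpolation=cv2.INTER_CUBIC).astype(int)
def peg(c):
    h=cv2.convexHull(np.vstack([circ(c,4.5,50),circ(c,4.5,66),circ(c,2,72)]).astype(np.float32));M=cv2.moments(h);return np.array([M["m10"],M["m01"]])/M["m00"],M["m00"]
def hole(c,zb):
    a,P=cv2.intersectConvexConvex(circ(c,7,zb+8).astype(np.float32),circ(c,7,zb).astype(np.float32));M=cv2.moments(P);return np.array([M["m10"],M["m01"]])/M["m00"],a
def run(zb,seat=(554.5,36.7),yaw=2.2):
    ax=np.array([np.cos(np.radians(yaw)),np.sin(np.radians(yaw))]);R=[]
    for nm,im,base,f in(("peg",old,np.array(seat),peg),("hole",new,tcp[:2],lambda c:hole(c,zb))):
        for sg in(-1,1):
            g=base+sg*60*ax;q,_=f(g);o,a=up(im,q)
            if nm=="peg": m=a.max(2)<100
            else: m=(a.min(2)>130)&(a.max(2)-a.min(2)<40)
            ct,ar=comp(m,(q-o+.5)*F);u=ct/F-.5+o
            r=least_squares(lambda x:f(x)[0]-u,g);R.append(r.x)
            print(nm,sg,"px",u.round(2),"pred",q.round(2),"area",ar/64,f(g)[1].round(1),"xy",r.x.round(1))
    for k in(0,2):
        d=R[k+1]-R[k];print("mid",(R[k]+R[k+1])/2,"len",np.hypot(*d),"yaw",np.degrees(np.arctan2(d[1],d[0])))
    print("tcp",tcp)
E
python3 -c "
import fit;fit.run(fit.tcp[2]-63)"
```

```text
Traceback (most recent call last):
  File "fit.py", line 26, in run
    print(nm,sg,"px",u.round(2),"pred",q.round(2),"area",ar/64,f(g)[1].round(1),"xy",r.x.round(1))
                                                               ^^^^^^^^^^^^^
AttributeError: 'float' object has no attribute 'round'
```

```bash
sed -i 's/f(g)\[1\].round(1)/round(f(g)[1],1)/' fit.py
python3 -c "
import fit;fit.run(fit.tcp[2]-63)"
```

```text
peg -1 px [260.19 268.94] pred [259.57 268.13] area 36.546875 43.6 xy [495.   34.2]
peg 1 px [316.2  242.07] pred [315.74 241.42] area 34.703125 40.5 xy [614.5  39. ]
hole -1 px [257.55 258.89] pred [258.11 258.22] area 19.578125 17.6 xy [493.3  33.5]
hole 1 px [316.02 231.83] pred [315.91 231.27] area 10.90625 13.6 xy [613.9  37.7]
mid [554.73214734  36.57956216] len 119.54559815428182 yaw 2.3239071456874214
mid [553.55204589  35.59504576] len 120.67380277502821 yaw 2.015415114983255
tcp [554.52674195  35.69894278 148.89677247]
```

```bash
python3 -m crank '[{"offset":[0.0006,0.0005,-0.002],"spin":0},{"offset":[0.0012,0.001,-0.004],"spin":0},{"offset":[0.0012,0.001,-0.006],"spin":0},{"offset":[0.0012,0.001,-0.008],"spin":0},{"offset":[0.0012,0.001,-0.009],"spin":0},{"offset":[0.0012,0.001,-0.009],"spin":0},{"offset":[0.0012,0.001,-0.009],"spin":0},{"offset":[0.0012,0.001,-0.009],"spin":0}]'
python3 -c "
import fit;fit.run(fit.tcp[2]-63)"
```

```text
clock: 14.57
eef_pos: [555.8, 36.7, 140.0]
eef_rot: [3.136, 0.001, -3.104]
wrist_force: [-0.2, 0.0, -3.7]
finger_gap: 14.0
peg -1 px [260.19 268.94] pred [259.57 268.13] area 36.546875 43.6 xy [495.   34.2]
peg 1 px [316.2  242.07] pred [315.74 241.42] area 34.703125 40.5 xy [614.5  39. ]
hole -1 px [258.57 261.16] pred [259.   260.59] area 20.109375 17.6 xy [494.3  34.4]
hole 1 px [316.43 234.21] pred [316.25 233.77] area 11.875 13.6 xy [615.6  38.8]
mid [554.73214734  36.57956216] len 119.54559815428182 yaw 2.3239071456874214
mid [554.95304656  36.59421204] len 121.31640178452807 yaw 2.0955988273551873
tcp [555.74718969  36.67939547 139.96960349]
```

```bash
python3 -m crank '[{"offset":[-0.0002,0,-0.002],"spin":0},{"offset":[-0.0002,0,-0.004],"spin":0},{"offset":[-0.0002,0,-0.006],"spin":0},{"offset":[-0.0002,0,-0.008],"spin":0},{"offset":[-0.0002,0,-0.01],"spin":0},{"offset":[-0.0002,0,-0.011],"spin":0},{"offset":[-0.0002,0,-0.012],"spin":0},{"offset":[-0.0002,0,-0.012],"spin":0}]'
python3 -m crank '[{"offset":[0,0,-0.001],"spin":0},{"offset":[0,0,-0.003],"spin":0},{"offset":[0,0,-0.005],"spin":0},{"offset":[0,0,-0.007],"spin":0},{"offset":[0,0,-0.009],"spin":0},{"offset":[0,0,-0.01],"spin":0},{"offset":[0,0,-0.0105],"spin":0},{"offset":[0,0,-0.0107],"spin":0}]'
```

```text
clock: 15.28
eef_pos: [555.5, 36.7, 127.8]
eef_rot: [3.136, 0.001, -3.104]
wrist_force: [-0.4, 0.3, -4.2]
finger_gap: 13.7
clock: 15.95
eef_pos: [555.5, 36.7, 117.0]
eef_rot: [3.136, 0.001, -3.104]
wrist_force: [0.7, -0.7, -2.9]
finger_gap: 13.9
```

```bash
python3 -m crank '[{"offset":[0,0,-0.0004],"spin":0},{"offset":[0,0,-0.0008],"spin":0},{"offset":[0,0,-0.001],"spin":0},{"offset":[0,0,-0.001],"spin":0},{"offset":[0,0,-0.001],"spin":0},{"offset":[0,0,-0.001],"spin":0},{"offset":[0,0,-0.001],"spin":0},{"offset":[0,0,-0.001],"spin":0}]'
```

```text
clock: 16.62
eef_pos: [555.8, 36.8, 116.9]
eef_rot: [3.136, 0.002, -3.104]
wrist_force: [-1.9, 1.5, 5.2]
finger_gap: 13.8
```

Contact: +5 N at the expected height of 116.9. I'll release with a partial opening, retreat and look.

```bash
python3 -m crank '[{"offset":[0,0,0],"spin":0},{"offset":[0,0,0],"spin":0},{"offset":[0,0,0],"spin":0},{"offset":[0,0,0],"spin":0},{"offset":[0,0,0],"spin":0},{"offset":[0,0,0],"spin":0},{"offset":[0,0,0],"spin":0},{"offset":[0,0,0],"spin":0}]' 0.5
python3 -m crank '[{"offset":[0,0,0.01],"spin":0},{"offset":[0,0,0.025],"spin":0},{"offset":[0,0,0.045],"spin":0},{"offset":[0,0,0.07],"spin":0},{"offset":[0,0,0.1],"spin":0},{"offset":[-0.01,0,0.13],"spin":0},{"offset":[-0.03,0,0.14],"spin":0},{"offset":[-0.06,0,0.14],"spin":0}]'
python3 -m crank '[{"offset":[-0.03,-0.01,0],"spin":0},{"offset":[-0.06,-0.03,0],"spin":0},{"offset":[-0.09,-0.055,0],"spin":0},{"offset":[-0.11,-0.08,0],"spin":0},{"offset":[-0.12,-0.105,0],"spin":0},{"offset":[-0.12,-0.125,0],"spin":0},{"offset":[-0.12,-0.14,0],"spin":0},{"offset":[-0.12,-0.145,0],"spin":0}]' 0 10
python3 - <<'E'
from h import *
t=manip.camera("top");s=manip.camera("side")
for c in(t,s): print([(d["location"],d["conf"]) for d in manip.search_frame(c,"lever_tip")][:2])
a=cv2.resize(t["pixels"][205:325,250:400,::-1],None,fx=2.6,fy=2.6,interpolation=cv2.INTER_CUBIC)
b=cv2.resize(s["pixels"][205:325,240:390,::-1],None,fx=2.6,fy=2.6,interpolation=cv2.INTER_CUBIC)
cv2.imwrite("pics/z5.png",np.hstack([a,b]))
E
```

```text
clock: 17.28
eef_pos: [555.8, 36.8, 116.8]
eef_rot: [3.136, 0.002, -3.104]
wrist_force: [0.1, -0.4, -0.0]
finger_gap: 47.1
clock: 17.95
eef_pos: [496.6, 36.7, 260.1]
eef_rot: [3.136, 0.007, -3.104]
wrist_force: [-0.4, 0.1, 0.8]
finger_gap: 46.7
clock: 18.62
eef_pos: [376.4, -109.8, 260.9]
eef_rot: [3.137, 0.008, -3.106]
wrist_force: [-0.1, 0.6, -0.8]
finger_gap: 0.6
[([543.6, -97.1, 139.0], 0.71)]
[([544.8, -105.6, 139.9], 0.57)]
```

View pics/z5.png

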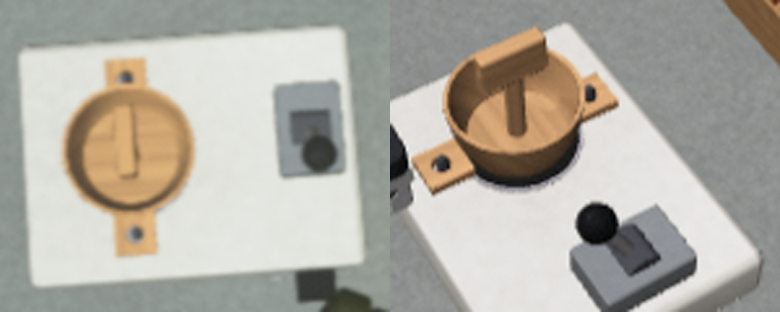

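Seen from both cameras, the bowl is home: peg tips show in both holes at top-view (125,77) and (135,233). The ball is still at the front at (319,153). Next is the lever.

```bash
python3 -m crank '[{"offset":[0.02,0.002,-0.02],"spin":0},{"offset":[0.05,0.005,-0.05],"spin":0},{"offset":[0.08,0.008,-0.08],"spin":0},{"offset":[0.1,0.009,-0.105],"spin":0},{"offset":[0.115,0.009,-0.125],"spin":0},{"offset":[0.12,0.009,-0.138],"spin":0},{"offset":[0.12,0.009,-0.143],"spin":0},{"offset":[0.12,0.009,-0.143],"spin":0}]' 0 10
python3 -m crank '[{"offset":[0.01,0,0],"spin":0},{"offset":[0.02,0,0],"spin":0},{"offset":[0.03,0,0],"spin":0},{"offset":[0.04,0,0],"spin":0},{"offset":[0.05,0,0],"spin":0},{"offset":[0.06,0,0],"spin":0},{"offset":[0.07,0,0],"spin":0},{"offset":[0.075,0,0],"spin":0}]'
```

```text
clock: 19.48
eef_pos: [496.1, -97.7, 116.3]
eef_rot: [3.135, 0.005, -3.102]
wrist_force: [-0.6, 0.5, -0.2]
finger_gap: 0.3
clock: 20.15
eef_pos: [571.8, -97.3, 117.7]
eef_rot: [3.136, 0.006, -3.102]
wrist_force: [-1.0, 0.9, -0.9]
finger_gap: 0.5
```

```bash
python3 -m crank '[{"offset":[0.003,0,0],"spin":0},{"offset":[0.006,0,0],"spin":0},{"offset":[0.009,0,0],"spin":0},{"offset":[0.011,0,0],"spin":0},{"offset":[0.012,0,0],"spin":0},{"offset":[0.012,0,0],"spin":0},{"offset":[0.012,0,0],"spin":0},{"offset":[0.012,0,0],"spin":0}]'
python3 - <<'E'
from h import *
s=manip.camera("side")
print([(d["location"],d["conf"]) for d in manip.search_frame(s,"lever_tip")][:2])
cv2.imwrite("pics/z6.png",cv2.resize(s["pixels"][205:345,240:400,::-1],None,fx=4,fy=4,interpolation=cv2.INTER_CUBIC))
E
```

```text
clock: 20.82
eef_pos: [581.3, -97.3, 118.0]
eef_rot: [3.135, 0.0, -3.102]
wrist_force: [-22.3, 0.6, 11.9]
finger_gap: 0.5
[([583.8, -103.2, 104.7], 0.43)]
```

View pics/z6.png

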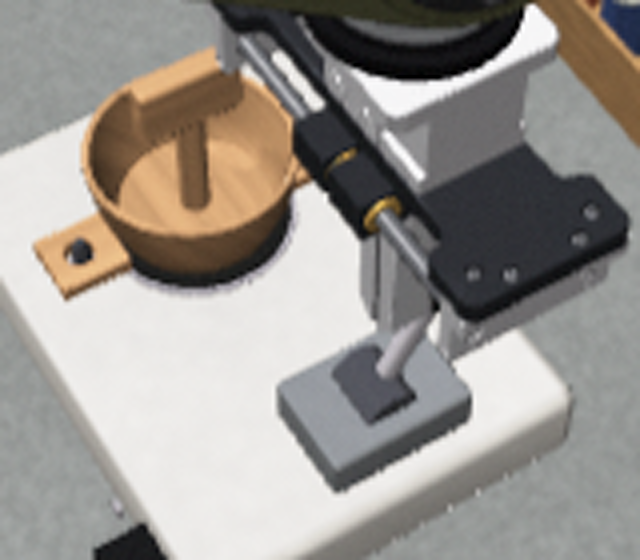

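The lever now leans to the back and 22 N is building, so it is at its stop. I'll back off and check.

```bash
python3 -m crank '[{"offset":[-0.005,0,0],"spin":0},{"offset":[-0.02,0,0],"spin":0},{"offset":[-0.045,0,0.01],"spin":0},{"offset":[-0.075,0,0.04],"spin":0},{"offset":[-0.105,0,0.075],"spin":0},{"offset":[-0.14,0,0.11],"spin":0},{"offset":[-0.175,0,0.13],"spin":0},{"offset":[-0.2,0,0.14],"spin":0}]'
python3 -m crank '[{"offset":[-0.02,0,0],"spin":0},{"offset":[-0.02,0,0],"spin":0},{"offset":[-0.02,0,0],"spin":0},{"offset":[-0.02,0,0],"spin":0},{"offset":[-0.02,0,0],"spin":0},{"offset":[-0.02,0,0],"spin":0},{"offset":[-0.02,0,0],"spin":0},{"offset":[-0.02,0,0],"spin":0}]'
python3 - <<'E'
from h import *
t=manip.camera("top");s=manip.camera("side")
for n,c in(("t",t),("s",s)):
    for k in("lever_tip","spool_center","cone","button_jar"): print(n,k,[(d["location"],d["conf"]) for d in manip.search_frame(c,k)][:1])
    v,u=np.nonzero(manip.masks_of(c,"lever_tip")[0]["mask"]);print(u.min(),u.max(),v.min(),v.max())
a=cv2.resize(t["pixels"][150:350,250:530,::-1],None,fx=1.42,fy=1.42,interpolation=cv2.INTER_CUBIC)
b=cv2.resize(s["pixels"][205:325,240:390,::-1],None,fx=2.6,fy=2.36,interpolation=cv2.INTER_CUBIC)
cv2.imwrite("pics/z7.png",np.hstack([a[:283],b[:283]]))
for th in(-.5,-.4,.35,.5):print(th,proj(t,[570+65*np.sin(th),-100,72+65*np.cos(th)]),proj(s,[570+65*np.sin(th),-100,72+65*np.cos(th)]))
E
```

```text
clock: 21.58
eef_pos: [380.1, -97.2, 260.2]
eef_rot: [3.136, 0.003, -3.102]
wrist_force: [0.0, -1.3, 0.7]
finger_gap: 0.3
clock: 22.25
eef_pos: [360.3, -97.1, 259.8]
eef_rot: [3.136, 0.002, -3.102]
wrist_force: [-0.1, 0.2, 0.2]
finger_gap: 0.7
t lever_tip [([596.6, -96.5, 138.6], 0.62)]
t spool_center []
t cone [([708.1, 261.0, 43.1], 0.77)]
t button_jar [([733.2, -291.1, 75.5], 0.78)]
273 324 226 303
s lever_tip [([592.2, -104.4, 136.8], 0.81)]
s spool_center [([536.4, -303.0, 61.6], 0.57)]
s cone [([715.4, 260.3, 40.3], 0.87)]
s button_jar [([720.3, -302.7, 70.0], 0.7)]
334 357 267 298
-0.5 [372.16354355 266.03126225] [316.38273687 290.73570013]
-0.4 [372.14379823 262.72045195] [319.59752721 288.22046825]
0.35 [371.07234723 237.47430121] [345.26671787 275.66010066]
0.5 [370.70311657 233.22197115] [349.81787322 274.88366609]
```

View pics/z7.png

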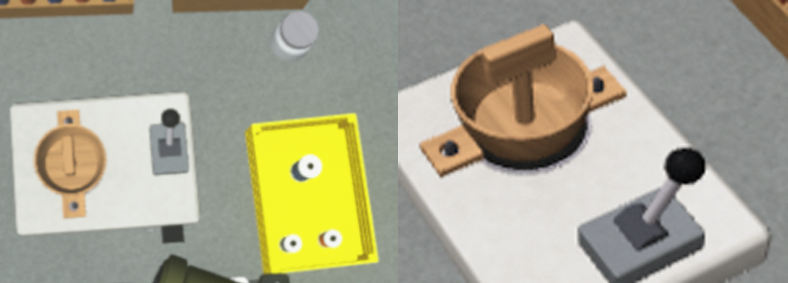

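The bowl is seated with both pegs through its lugs and the spool stands in the basket. The ball has moved about 60 mm to the back, which is about 1 rad, and the arm is clear. Handing in.

```bash
python3 -c "
from cell import manip
print(manip.sign_off())"
```

```text
the job is handed in; nothing more can be done
None
```

I put the spool in the basket, set the bowl on the spinner and let go, then swung the lever over to its far side. The job was handed in at about 22 s. The hand-in reports no verdict, so this rests on my own checks.

- **Spool:** it stands upright in the free part of the basket, near (537, -300). On the last look only the side-camera network found it. The top-camera network returned nothing, but the spool is plain in that picture.
- **Bowl:** it was lowered gently and made contact at the height expected for a full seat, with about 5 N on the wrist. After release, the peg tips show in both lug holes from both cameras. I judged the final fit by eye and did not measure it again.
- **Lever:** the ball moved about 60 mm to the back, which matches close to 1.0 rad. The wrist force rose to 22 N at the end, so I took it to be at its stop. The lever network's top-view mask was wrong, so I read the angle from the ball's position in the picture.
- **Bystanders and robot:** the networks put the cone and the jar within about 6 mm of where they started. The arm was clear of everything.

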